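# Put the returned steel sleeves back into their stock bins

### The arm

A 6-joint arm with a two-finger parallel gripper is mounted at the origin on the work surface. World frame = base frame: x ahead of the robot, y to its left, z up, the work surface at z = 0. Lengths are in m, angles in rad, forces in N, time in s.
With the tool pointing down it reaches from about 0.3 to 0.875 m from the base axis. Payload 6.4 kg.
Tool frame: the origin (TCP) lies where the fingers leave the gripper's body, on its centre line; the fingertips stand 64 mm ahead of it and the grasp point (between the pads) lies 45 mm ahead of it; z points along the fingers, y is the direction in which the jaws open and shut (so a half turn about z gives the same grasp; the last joint's range is limited). The gripper opens to 88 mm and grips with 3 to 60 N. Pads are 18 mm wide; open, the fingers measure 123 mm over their backs; the gripper's body (75 mm by 187 mm) begins 45 mm behind the grasp point.
Start: joints at [0.895, 0.181, 1.607, -0, 1.354, -0.206], TCP at [0.26, 0.513, 0.303] pointing down, gripper open.
Joint ranges: [-2.99, 2.99], [-0.89, 2.07], [0.3, 2.58], [-1.14, 4.28], [0, 2.63], [-3.12, 3.12]. Speed limits (rad/s): [2.57, 2.57, 3.01, 3.14, 3.14, 3.14].

### API

Orientations are given as a 3x3 rotation matrix whose columns are the frame's x, y, z axes.
In Python, from bench import arm gives the robot as it stands.
- The arm moves only by the shell command python3 -m pendant 'ROWS' [FORCE]. ROWS is JSON, a list of rows, each an object of numbers: "tx", "ty", "tz": the shift along the tool's x, y, z in m; "yaw": the turn about the tool's z in rad; "jaw": the closure, from -1 (fully open) to 1 (shut). In form: [{"tx": .., "ty": .., "tz": .., "yaw": .., "jaw": ..}, ...]. A call has 1 to 20 rows; each row shifts and turns the pose as measured when the row begins, along the tool's axes as they then stand; what a row does not reach is not made up. A row lasts 1/8 s, in which the tool goes at most 62.5 mm and 10.7 degrees, less where a joint would pass 70% of its speed; a pose out of reach is approached as far as the arm can. A call is refused whole if a number of a shift passes 0.0625 or a number of a turn 0.188, either way. A call with a gripper value outside its range is refused whole. The fingers move at their own pace and stop on an object; FORCE is the grip in N (left out, the last holds). Time passes only in rows, so rows that do not move let the fingers close. It gives the time, the measured TCP pose, the force and the opening at its end, in the units of the state.
- arm.get_obs(): the state, without advancing time (a new reading comes with each control period).
- arm.get_image(name): name is "scene" or "top"; returns the picture (480x640x3 uint8, red, green, blue); there is no depth.
- arm.calibration(name): a dict with "mtx" (3x3 intrinsics, pixels), "k1" (the pictures are not rectified: a ray, as slopes to the right and down, at radius r is drawn at 1 + k1 r^2 times it, then the intrinsics apply), "cam_to_world" (4x4, takes a point from camera to world coordinates). Camera axes: x right, y up, looking along -z (the intrinsics and any distortion apply to the point x, -y, -z); pixel columns grow to the right and rows downward; lengths in m; the calibration is good to about 2 mm. A picture is of the moment at which its call begins. calibration takes no time and is no camera call.
- arm.job_done(): hands the job in, once; it reports no verdict.
The state is a dict: "t": time; "joint_pos": joint angles; "qvel": joint speeds; "tau": joint torques, N m; "eef_pos": TCP position; "eef_rot": TCP orientation; "force": force on the tool from outside, world axes, zero at the start; "wrist_torque": the same for the moment, N m; "width": finger opening in m.
Only numpy, scipy, OpenCV 4.12 (cv2) and the standard library are available. Lean on these libraries where they do the work, as an engineer would, in place of code of your own. Each camera call takes 0.05 s, during which the arm holds its last target. There are 200 camera calls.

### The job

Four hollow steel sleeves of different sizes have come back to the stores bench. Stand each one upright in the small empty blue bin of its own size: the smallest sleeve in the smallest bin, the next in the next, and so on up to the largest in the largest. The solid roller and the solid square block are not sleeves: leave them standing where they are.

Things in the scene. Friction and masses are not known exactly. Their poses are not given: they have to be found in the camera images.
- sleeve_1: the smallest sleeve: plain bare-steel tube standing upright, outside diameter 24 mm, open bore 12 mm seen from above as a dark round hole, 64 mm tall, about 120 g (varies by a fifth); origin at the centre of its underside, z along its axis; starts standing on the bench
- sleeve_2: the second smallest sleeve: plain bare-steel tube standing upright, outside diameter 34 mm, open bore 24 mm seen from above as a dark round hole, 64 mm tall, about 200 g (varies by a fifth); origin at the centre of its underside, z along its axis; starts standing on the bench
- sleeve_3: the second largest sleeve: plain bare-steel tube standing upright, outside diameter 46 mm, open bore 36 mm seen from above as a dark round hole, 64 mm tall, about 290 g (varies by a fifth); origin at the centre of its underside, z along its axis; starts standing on the bench
- sleeve_4: the largest sleeve: plain bare-steel tube standing upright, outside diameter 58 mm, open bore 47 mm seen from above as a dark round hole, 64 mm tall, about 400 g (varies by a fifth); origin at the centre of its underside, z along its axis; starts standing on the bench
- bin_1: the smallest bin: shallow open square blue plastic stock bin, empty, 46 mm inside and 52 mm outside each way, walls and floor 3 mm thick, three walls 28 mm tall and the front one (its -x side, with a small blank white label) 20 mm tall; fixed to the bench; origin at the centre of its underside, on the bench
- bin_2: the second smallest bin: shallow open square blue plastic stock bin, empty, 58 mm inside and 64 mm outside each way, walls and floor 3 mm thick, three walls 28 mm tall and the front one (its -x side, with a small blank white label) 20 mm tall; fixed to the bench; origin at the centre of its underside, on the bench
- bin_3: the second largest bin: shallow open square blue plastic stock bin, empty, 72 mm inside and 78 mm outside each way, walls and floor 3 mm thick, three walls 28 mm tall and the front one (its -x side, with a small blank white label) 20 mm tall; fixed to the bench; origin at the centre of its underside, on the bench
- bin_4: the largest bin: shallow open square blue plastic stock bin, empty, 88 mm inside and 94 mm outside each way, walls and floor 3 mm thick, three walls 28 mm tall and the front one (its -x side, with a small blank white label) 20 mm tall; fixed to the bench; origin at the centre of its underside, on the bench
- roller: solid bare-steel roller standing upright, 44 mm in diameter, 64 mm tall, no bore (flat closed top); not a sleeve, stays where it is; origin at the centre of its underside
- block: solid bare-steel square block standing upright, 40 x 40 x 64 mm, no bore; not a sleeve, stays where it is; origin at the centre of its underside

How it is judged:
By the outcome, as a careful person would: the job done as asked, in the order asked, and still so for the second after the job is handed in, with the robot touching nothing.
It also fails if it takes over 93 s, if anything falls off the work surface, if the arm or the gripper's body presses on something with over 40 N, if the wrist force passes 120 N, or if a joint passes its speed limit or range.

## Working session

There is one attempt and no reset: what is moved stays moved. The work goes in short steps, Python scripts to look and compute and a shell command to move; the robot and the scene stay as the last step left them, time stands still between calls to the robot, and variables do not carry over. Pictures are saved under pics/ and viewed, about 12 in all and at most 16, crops included, and the job is handed in when it is done.

```bash
ls; mkdir -p pics
python3 - <<'E'
from bench import arm
import cv2
for n in("top","scene"):
    cv2.imwrite(f"pics/{n}0.png",arm.get_image(n)[:,:,::-1]); c=arm.calibration(n); print(n,c)
o=arm.get_obs();print(o)
E
```

```text
pics
top {'mtx': array([[532.31570419,   0.        , 312.03079832],
       [  0.        , 532.31570419, 234.85301171],
       [  0.        ,   0.        ,   1.        ]]), 'k1': -0.12759420340140337, 'cam_to_world': array([[ 0.0288657 ,  0.99218264, -0.12140999,  0.40095378],
       [-0.99945712,  0.03057822,  0.01226548,  0.00437318],
       [ 0.01588209,  0.12099002,  0.99252666,  1.03048378],
       [ 0.        ,  0.        ,  0.        ,  1.        ]])}
scene {'mtx': array([[560.64188592,   0.        , 316.96642253],
       [  0.        , 560.64188592, 238.68446338],
       [  0.        ,   0.        ,   1.        ]]), 'k1': 0.004473422719654976, 'cam_to_world': array([[-0.61122808, -0.66250481,  0.4329984 ,  0.93651627],
       [ 0.79143015, -0.50733433,  0.34095483,  0.31063357],
       [-0.00620926,  0.55108915,  0.83442327,  0.83059248],
       [ 0.        ,  0.        ,  0.        ,  1.        ]])}
{'t': 0.1, 'joint_pos': array([ 8.94691917e-01,  1.81471558e-01,  1.60784152e+00, -1.78208558e-05,
        1.35382450e+00, -2.06318942e-01]), 'qvel': array([ 0.00036853, -0.00080846, -0.00210447,  0.00045353, -0.00216764,
        0.00064787]), 'tau': array([ 4.03183321e-04, -4.34817696e+01, -3.42697513e+01,  7.02655292e-02,
        3.39265878e-02, -1.29675044e-05]), 'eef_pos': array([0.26006512, 0.51241876, 0.30192959]), 'eef_rot': array([[-8.91667026e-01,  4.52690850e-01, -9.53178036e-04],
       [ 4.52691754e-01,  8.91666248e-01, -1.21595897e-03],
       [ 2.99463182e-04, -1.51572636e-03, -9.99998806e-01]]), 'force': array([-0.25594286,  0.75374793,  0.57267324]), 'wrist_torque': array([-0.00992   , -0.01160323,  0.00857866]), 'width': 0.0882895668560106}
```

View pics/top0.png

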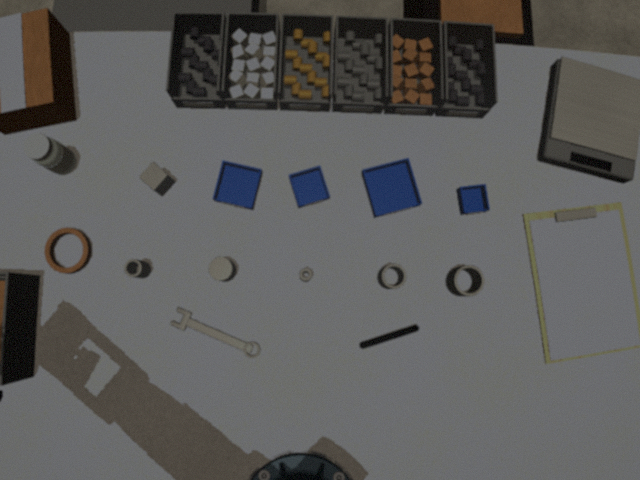

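View pics/scene0.png

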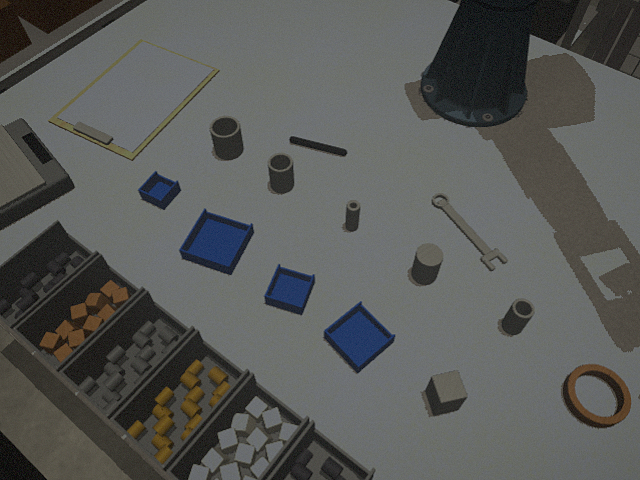

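Top view: the sleeves appear to be s1 (306,274), s2 (138,268), s3 (391,276) and s4 (465,280). The roller is at (222,268) and the block at (157,178). The bins are b1 (473,199), b2 (310,187), b3 (239,186) and b4 (391,188). The scene view shows the same layout, and I'll measure in both views.

```bash
cat > h.py <<'E'
import numpy as np, cv2
from bench import arm
def ray(n,p):
    c=arm.calibration(n);K=c["mtx"];T=c["cam_to_world"]
    u=cv2.undistortPoints(np.float64(p).reshape(-1,1,2),K,np.array([c["k1"],0,0,0.]) ).reshape(-1,2)
    d=np.c_[u[:,0],-u[:,1],-np.ones(len(u))]@T[:3,:3].T
    return T[:3,3],d
def onz(n,p,z):
    o,d=ray(n,p); return (o+d*((z-o[2])/d[:,2])[:,None])[:,:2]
def proj(n,P):
    c=arm.calibration(n);K=c["mtx"];T=c["cam_to_world"]
    q=(np.float64(P).reshape(-1,3)-T[:3,3])@T[:3,:3]; s=np.c_[q[:,0],-q[:,1]]/-q[:,2:]
    s*=1+c["k1"]*(s**2).sum(1,keepdims=True)
    return s@K[:2,:2].T+K[:2,2]
E
python3 - <<'E'
from h import *
S={n:cv2.imread(f"pics/{n}0.png") for n in("top","scene")}
for n in S:
    h=cv2.cvtColor(S[n],cv2.COLOR_BGR2HSV); m=cv2.inRange(h,(108,150,40),(125,255,255))
    cs,_=cv2.findContours(m,0,1)
    for c in cs:
        if cv2.contourArea(c)<200: continue
        w=onz(n,c.reshape(-1,2),0.02); r=cv2.minAreaRect(np.float32(w*1000)); print(n,cv2.boundingRect(c),np.round(r[0],1),np.round(r[1],1),round(r[2],1))
px={"top":[(306,274),(138,268),(391,276),(465,280),(222,268),(157,178)],"scene":[(352,214),(517,315),(281,171),(227,136),(427,262),(446,392)]}
for n in px:
    print(n,np.round(onz(n,px[n],.064)*1000,0).tolist())
g=[]
for n in px:
    for x,y in px[n][:4]:
        t=cv2.resize(S[n][y-30:y+30,x-30:x+30],(198,198),interpolation=cv2.INTER_CUBIC); t=cv2.normalize(t,None,0,255,cv2.NORM_MINMAX)
        for k in range(0,60,10): cv2.line(t,(int(k*3.3),0),(int(k*3.3),4),(0,0,255),1); cv2.line(t,(0,int(k*3.3)),(4,int(k*3.3)),(0,0,255),1)
        g.append(t)
cv2.imwrite("pics/g1.png",np.vstack([np.hstack(g[:4]),np.hstack(g[4:])]))
E
```

```text
top (460, 187, 26, 26) [ 605.  -320.2] [49.3 44.4] 9.6
top (291, 170, 37, 36) [6.175e+02 6.000e-01] [57.7 59.5] 19.7
top (216, 166, 45, 42) [617.9 137.7] [71.3 75. ] 78.7
top (364, 162, 55, 53) [ 621.7 -157.5] [90.5 87.2] 17.5
scene (325, 302, 70, 64) [615.6 139.2] [78.9 77. ] 79.0
scene (265, 265, 49, 43) [ 6.162e+02 -3.000e-01] [62.  64.4] 18.8
scene (180, 219, 72, 48) [ 619.5 -161.5] [92.7 96.4] 17.0
scene (139, 172, 38, 28) [ 602.9 -327.1] [48.7 51.3] 8.1
top [[447.0, 1.0], [448.0, 309.0], [448.0, -154.0], [444.0, -291.0], [453.0, 154.0], [617.0, 285.0]]
scene [[463.0, 14.0], [465.0, 319.0], [463.0, -142.0], [459.0, -276.0], [467.0, 164.0], [631.0, 295.0]]
```

View pics/g1.png

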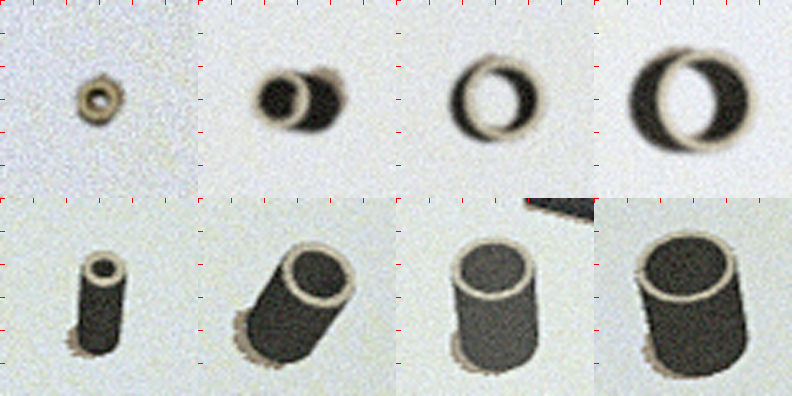

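The crops (60 px at 3.3x) show each rim ring clearly. In the top view s1 is at (305.5,273.7), s2 (132.7,267.5), s3 (392.6,275.5) and s4 (467.8,279.8). In the scene view they are s1 (353,204.7), s2 (522.6,307.2), s3 (279.9,161.7) and s4 (224.7,126.1).

Run:
```python
from h import *
px={"top":[(305.5,273.7),(132.7,267.5),(392.6,275.5),(467.8,279.8)],"scene":[(353,204.7),(522.6,307.2),(279.9,161.7),(224.7,126.1)]}
for n in px: print(n,np.round(onz(n,px[n],.064)*1000,1).tolist())
a,da=ray("top",px["top"]);b,db=ray("scene",px["scene"])
for u,v in zip(da,db):
    s=np.linalg.lstsq(np.c_[u,-v],b-a,rcond=None)[0]; P=a+u*s[0];Q=b+v*s[1]; print(np.round((P+Q)/2*1000,1),"gap",round(np.linalg.norm(P-Q)*1000,1))
# bins: reproject outer rim rectangle silhouettes for hypotheses: bbox of hull of outer box
B={1:(604,-324,52,9),2:(617,0,64,19),3:(616.5,138.5,78,-11),4:(620.5,-159.5,94,17)}
for k,(x,y,w,ang) in B.items():
    t=np.radians(ang);c=np.array([[sx,sy] for sx in(-1,1) for sy in(-1,1)])*w/2@np.array([[np.cos(t),np.sin(t)],[-np.sin(t),np.cos(t)]])+[x,y]
    P=np.vstack([np.c_[c,np.full(4,z)] for z in(0,28)])/1000
    for n in("top","scene"):
        p=proj(n,P); print(k,n,np.round(np.r_[p.min(0),p.max(0)-p.min(0)],1))
```

```text
top [[447.8, 2.2], [448.8, 319.5], [449.1, -156.6], [444.7, -296.7]]
scene [[446.3, 3.7], [448.0, 320.0], [447.7, -157.3], [442.9, -297.1]]
[447.3   3.1  64.7] gap 2.1
[448.6 319.7  64.6] gap 0.8
[ 448.9 -156.2   65.9] gap 0.1
[ 444.4 -295.7   66.2] gap 0.7
1 top [456.3 184.4  34.   31.4]
1 scene [136.7 169.5  43.4  39.2]
2 top [288.5 166.2  41.7  43.3]
2 scene [263.5 262.2  50.6  51.4]
3 top [212.7 161.   50.   49.9]
3 scene [322.9 299.3  71.5  72.6]
4 top [360.4 158.6  61.6  60.6]
4 scene [178.8 207.3  75.   66.7]
```

Triangulated rim heights are 65–66 mm against the true 64 mm, so the sleeve positions hold up, and the bin outlines agree with both views. First move goes above sleeve_1.

```bash
cat > go.py <<'E'
import sys
from h import *
o=arm.get_obs();R=o["eef_rot"];p=o["eef_pos"]
print("t",round(o["t"],2),"p",np.round(p*1000,1),"j",np.round(o["joint_pos"],2),"w",round(o["width"]*1000,1),"F",np.round(o["force"],1))
if len(sys.argv)>3: print("tool mm",np.round(R.T@(np.array(sys.argv[1:4],float)-p*1000),1))
E
python3 -m pendant '[{"tx":-0.033,"ty":-0.031,"tz":0.008,"jaw":-1},{"tx":-0.033,"ty":-0.031,"tz":0.008,"jaw":-1},{"tx":-0.033,"ty":-0.031,"tz":0.008,"jaw":-1},{"tx":-0.033,"ty":-0.031,"tz":0.008,"jaw":-1},{"tx":-0.033,"ty":-0.031,"tz":0.008,"jaw":-1},{"tx":-0.033,"ty":-0.031,"tz":0.008,"jaw":-1},{"tx":-0.033,"ty":-0.031,"tz":0.008,"jaw":-1},{"tx":-0.033,"ty":-0.031,"tz":0.008,"jaw":-1},{"tx":-0.033,"ty":-0.031,"tz":0.008,"jaw":-1},{"tx":-0.033,"ty":-0.031,"tz":0.008,"jaw":-1},{"tx":-0.033,"ty":-0.031,"tz":0.008,"jaw":-1},{"tx":-0.033,"ty":-0.031,"tz":0.008,"jaw":-1}]' 20; python3 go.py 447 3 200
```

```text
t 0.1 p [260.1 512.4 301.9] j [ 0.89  0.18  1.61 -0.    1.35 -0.21] w 88.3 F [-0.3  0.8  0.6]
tool mm [-397.3 -369.5  102.4]invalid input at $[0]: expected keys tx, ty, tz, yaw, jaw
```

```bash
python3 -m pendant '[{"tx":-0.033,"ty":-0.031,"tz":0.008,"yaw":0,"jaw":-1},{"tx":-0.033,"ty":-0.031,"tz":0.008,"yaw":0,"jaw":-1},{"tx":-0.033,"ty":-0.031,"tz":0.008,"yaw":0,"jaw":-1},{"tx":-0.033,"ty":-0.031,"tz":0.008,"yaw":0,"jaw":-1},{"tx":-0.033,"ty":-0.031,"tz":0.008,"yaw":0,"jaw":-1},{"tx":-0.033,"ty":-0.031,"tz":0.008,"yaw":0,"jaw":-1},{"tx":-0.033,"ty":-0.031,"tz":0.008,"yaw":0,"jaw":-1},{"tx":-0.033,"ty":-0.031,"tz":0.008,"yaw":0,"jaw":-1},{"tx":-0.033,"ty":-0.031,"tz":0.008,"yaw":0,"jaw":-1},{"tx":-0.033,"ty":-0.031,"tz":0.008,"yaw":0,"jaw":-1},{"tx":-0.033,"ty":-0.031,"tz":0.008,"yaw":0,"jaw":-1},{"tx":-0.033,"ty":-0.031,"tz":0.008,"yaw":0,"jaw":-1}]' 20; python3 go.py 447 3 200
```

```text
t: 1.6
eef_pos: [0.4477, -0.0121, 0.2013]
eef_rot: [[-0.894, 0.447, -0.002], [0.447, 0.894, -0.001], [0.001, -0.002, -1.0]]
force: [0.6, 0.3, -0.3]
width: 0.0881
t 1.6 p [447.7 -12.1 201.3] j [-0.29  0.02  2.01 -0.    1.12 -1.4 ] w 88.1 F [ 0.6  0.3 -0.3]
tool mm [ 7.4 13.2  1.2]
```

```bash
python3 -m pendant '[{"tx":0.0074,"ty":0.0132,"tz":0,"yaw":0,"jaw":-1},{"tx":0,"ty":0,"tz":0.03,"yaw":0,"jaw":-1},{"tx":0,"ty":0,"tz":0.03,"yaw":0,"jaw":-1}]' ; python3 go.py 447 3 97
```

```text
t: 1.98
eef_pos: [0.4485, 0.0013, 0.1412]
eef_rot: [[-0.892, 0.453, 0.002], [0.453, 0.892, -0.002], [-0.002, -0.001, -1.0]]
force: [-0.3, -0.6, -0.6]
width: 0.0884
t 1.98 p [448.5   1.3 141.2] j [-0.26  0.12  2.04 -0.    0.97 -1.36] w 88.4 F [-0.3 -0.6 -0.6]
tool mm [ 2.3  0.9 44.2]
```

Run:
```python
from h import *
o=arm.get_obs()
for n in("top","scene"):
    I=arm.get_image(n)[:,:,::-1]; cv2.imwrite(f"pics/{n}1.png",I)
x,y=352,190
a=cv2.imread("pics/scene1.png")[110:290,250:450]
cv2.imwrite("pics/g2.png",cv2.convertScaleAbs(cv2.resize(a,None,fx=3,fy=3,interpolation=2),alpha=1.5))
```

```text
(no output)
```

View pics/g2.png

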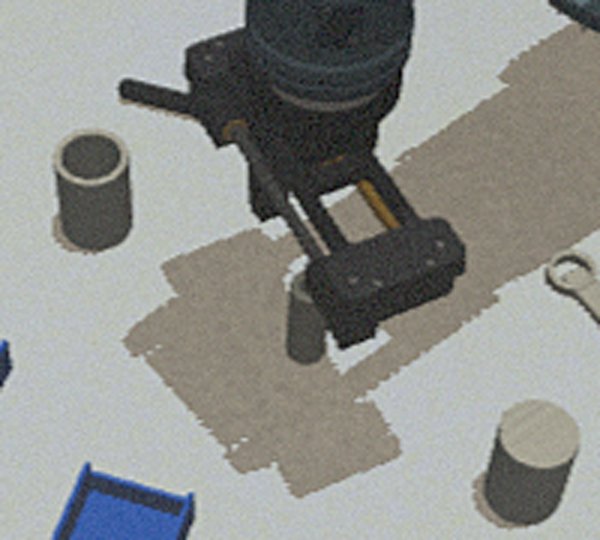

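The fingers straddle sleeve_1, with its rim at about crop (300,280) behind the near finger. I'll descend and grip.

```bash
python3 -m pendant '[{"tx":0.0023,"ty":0.0009,"tz":0.022,"yaw":0,"jaw":-1},{"tx":0,"ty":0,"tz":0.022,"yaw":0,"jaw":-1},{"tx":0,"ty":0,"tz":0,"yaw":0,"jaw":1},{"tx":0,"ty":0,"tz":0,"yaw":0,"jaw":1},{"tx":0,"ty":0,"tz":0,"yaw":0,"jaw":1},{"tx":0,"ty":0,"tz":0,"yaw":0,"jaw":1},{"tx":0,"ty":0,"tz":0,"yaw":0,"jaw":1},{"tx":0,"ty":0,"tz":0,"yaw":0,"jaw":1}]' 25; python3 go.py 604 -324 215
```

```text
t: 3.08
eef_pos: [0.4472, 0.0065, 0.1009]
eef_rot: [[-0.894, 0.449, 0.002], [0.449, 0.894, -0.002], [-0.002, -0.001, -1.0]]
force: [-0.5, -0.9, 0.2]
width: 0.0304
t 3.08 p [447.2   6.5 100.9] j [-0.25  0.21  2.06 -0.    0.88 -1.36] w 30.4 F [-0.5 -0.9  0.2]
tool mm [-288.7 -225.1 -113.3]
```

```bash
python3 -m pendant '[{"tx":0.001,"ty":-0.003,"tz":0.003,"yaw":0,"jaw":1},{"tx":0,"ty":0,"tz":0,"yaw":0,"jaw":1},{"tx":0,"ty":0,"tz":0,"yaw":0,"jaw":1},{"tx":0,"ty":0,"tz":-0.03,"yaw":0,"jaw":1},{"tx":0,"ty":0,"tz":-0.04,"yaw":0,"jaw":1},{"tx":0,"ty":0,"tz":-0.04,"yaw":0,"jaw":1}]' 25; python3 go.py 604 -324 210
```

```text
t: 3.82
eef_pos: [0.4423, 0.0044, 0.2071]
eef_rot: [[-0.893, 0.449, -0.006], [0.449, 0.893, 0.001], [0.006, -0.002, -1.0]]
force: [-0.1, -0.8, -1.1]
width: 0.0234
t 3.83 p [442.3   4.4 207.1] j [-0.26 -0.    2.01 -0.    1.14 -1.36] w 23.4 F [-0.1 -0.8 -1.1]
tool mm [-292.  -220.7   -4.1]
```

```bash
python3 -m pendant '[{"tx":-0.02,"ty":-0.015,"tz":0,"yaw":0,"jaw":1},{"tx":-0.036,"ty":-0.027,"tz":0,"yaw":0,"jaw":1},{"tx":-0.036,"ty":-0.027,"tz":0,"yaw":0,"jaw":1},{"tx":-0.036,"ty":-0.027,"tz":0,"yaw":0,"jaw":1},{"tx":-0.036,"ty":-0.027,"tz":0,"yaw":0,"jaw":1},{"tx":-0.036,"ty":-0.027,"tz":0,"yaw":0,"jaw":1},{"tx":-0.036,"ty":-0.027,"tz":0,"yaw":0,"jaw":1},{"tx":-0.032,"ty":-0.025,"tz":0,"yaw":0,"jaw":1},{"tx":-0.015,"ty":-0.011,"tz":0,"yaw":0,"jaw":1},{"tx":0,"ty":0,"tz":0,"yaw":0,"jaw":1}]'; python3 go.py 604 -324 130
```

```text
t: 5.08
eef_pos: [0.6017, -0.3227, 0.2014]
eef_rot: [[-0.894, 0.448, -0.01], [0.448, 0.894, 0.004], [0.011, -0.001, -1.0]]
force: [1.2, -0.8, -1.9]
width: 0.0233
t 5.08 p [ 601.7 -322.7  201.4] j [-0.66  0.51  1.38 -0.    1.25 -1.77] w 23.3 F [ 1.2 -0.8 -1.9]
tool mm [-3.4 -0.1 71.3]
```

```bash
python3 -m pendant '[{"tx":-0.003,"ty":0,"tz":0.025,"yaw":0,"jaw":1},{"tx":0,"ty":0,"tz":0.025,"yaw":0,"jaw":1},{"tx":0,"ty":0,"tz":0.02,"yaw":0,"jaw":1},{"tx":0,"ty":0,"tz":0,"yaw":0,"jaw":1}]'; python3 go.py 604 -324 101
python3 - <<'E'
from h import *
g=[]
for n in("top","scene"):
    I=arm.get_image(n)[:,:,::-1]; cv2.imwrite(f"pics/{n}2.png",I)
    x,y=(473,199) if n=="top" else (160,188)
    g.append(cv2.convertScaleAbs(cv2.resize(I[y-60:y+60,x-60:x+60],None,fx=3.3,fy=3.3,interpolation=2),alpha=1.7))
cv2.imwrite("pics/g3.png",np.hstack(g))
E
```

```text
t: 5.58
eef_pos: [0.6018, -0.32, 0.1274]
eef_rot: [[-0.894, 0.447, -0.014], [0.447, 0.895, 0.007], [0.015, 0.0, -1.0]]
force: [0.1, -0.4, -1.2]
width: 0.0234
t 5.58 p [ 601.8 -320.   127.4] j [-0.66  0.6   1.42 -0.    1.14 -1.77] w 23.4 F [ 0.1 -0.4 -1.2]
tool mm [-4.1 -2.6 26.4]
```

View pics/g3.png

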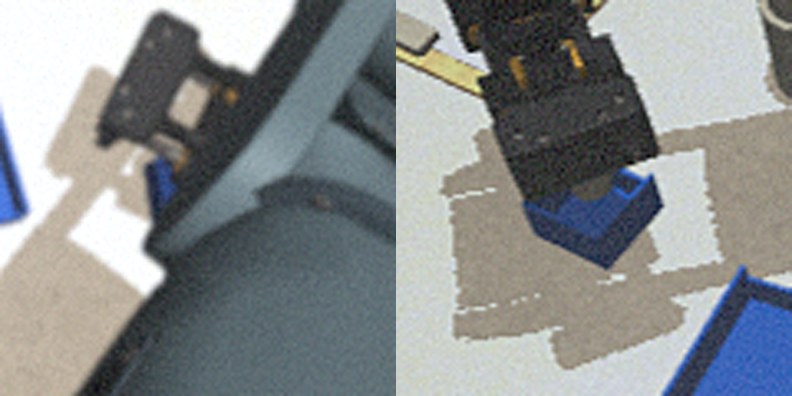

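Scene crop: the lower end of the sleeve (592,195) hangs over the middle of bin_1, whose near corner is at (610,268). I'll lower it with a small correction.

```bash
python3 -m pendant '[{"tx":-0.004,"ty":-0.003,"tz":0.01,"yaw":0,"jaw":1},{"tx":0,"ty":0,"tz":0.01,"yaw":0,"jaw":1},{"tx":0,"ty":0,"tz":0.003,"yaw":0,"jaw":1},{"tx":0,"ty":0,"tz":0.0,"yaw":0,"jaw":1}]'; python3 go.py 604 -324 101
```

```text
t: 6.18
eef_pos: [0.6065, -0.3268, 0.1081]
eef_rot: [[-0.895, 0.447, -0.007], [0.447, 0.895, 0.002], [0.007, -0.001, -1.0]]
force: [-0.8, 0.5, -1.6]
width: 0.023
t 6.17 p [ 606.5 -326.8  108.1] j [-0.67  0.64  1.4  -0.    1.11 -1.77] w 23.0 F [-0.8  0.5 -1.6]
tool mm [3.5 1.4 7.1]
```

```bash
python3 -m pendant '[{"tx":0.001,"ty":0,"tz":0.004,"yaw":0,"jaw":1},{"tx":0,"ty":0,"tz":0.003,"yaw":0,"jaw":1},{"tx":0,"ty":0,"tz":0.0,"yaw":0,"jaw":1}]'; python3 go.py 604 -324 101
```

```text
t: 6.55
eef_pos: [0.6062, -0.3269, 0.1026]
eef_rot: [[-0.895, 0.447, -0.005], [0.447, 0.895, 0.0], [0.004, -0.002, -1.0]]
force: [0.7, 0.3, -1.2]
width: 0.0236
t 6.55 p [ 606.2 -326.9  102.6] j [-0.67  0.64  1.41 -0.    1.09 -1.77] w 23.6 F [ 0.7  0.3 -1.2]
tool mm [3.3 1.6 1.6]
```

```bash
python3 -m pendant '[{"tx":0.001,"ty":0,"tz":0.002,"yaw":0,"jaw":1},{"tx":0,"ty":0,"tz":0.001,"yaw":0,"jaw":1},{"tx":0,"ty":0,"tz":0.0,"yaw":0,"jaw":1}]'; python3 go.py 604 -324 101
```

```text
t: 6.92
eef_pos: [0.6065, -0.3271, 0.1024]
eef_rot: [[-0.895, 0.447, -0.002], [0.447, 0.895, -0.002], [0.001, -0.002, -1.0]]
force: [-0.1, -0.1, -2.4]
width: 0.0239
t 6.92 p [ 606.5 -327.1  102.4] j [-0.67  0.64  1.41 -0.    1.09 -1.77] w 23.9 F [-0.1 -0.1 -2.4]
tool mm [3.7 1.7 1.4]
```

```bash
python3 -m pendant '[{"tx":0.0,"ty":0,"tz":0.004,"yaw":0,"jaw":1},{"tx":0,"ty":0,"tz":0.0,"yaw":0,"jaw":1}]'; python3 go.py 604 -324 101
```

```text
t: 7.18
eef_pos: [0.6083, -0.3284, 0.1028]
eef_rot: [[-0.895, 0.447, 0.003], [0.447, 0.895, -0.005], [-0.005, -0.004, -1.0]]
force: [0.4, 0.6, -2.1]
width: 0.0235
t 7.17 p [ 608.3 -328.4  102.8] j [-0.67  0.64  1.41 -0.    1.09 -1.77] w 23.5 F [ 0.4  0.6 -2.1]
tool mm [5.9 2.1 1.8]
```

Run:
```python
from h import *
n="scene";I=arm.get_image(n)[:,:,::-1]; cv2.imwrite(f"pics/{n}3.png",I)
x,y=160,180
cv2.imwrite("pics/g4.png",cv2.convertScaleAbs(cv2.resize(I[y-40:y+40,x-50:x+50],None,fx=6,fy=6,interpolation=2),alpha=1.7))
print(arm.get_obs()["force"],arm.get_obs()["joint_pos"],proj(n,[[.604,-.324,.003],[.608,-.328,.003]]))
```

```text
[ 0.26758883 -0.00519774 -0.56624489] [-0.66533142  0.64439237  1.40673918 -0.00304318  1.08496665 -1.77164808] [[160.12572572 192.68789805]
 [157.07330611 193.00253025]]
```

View pics/g4.png

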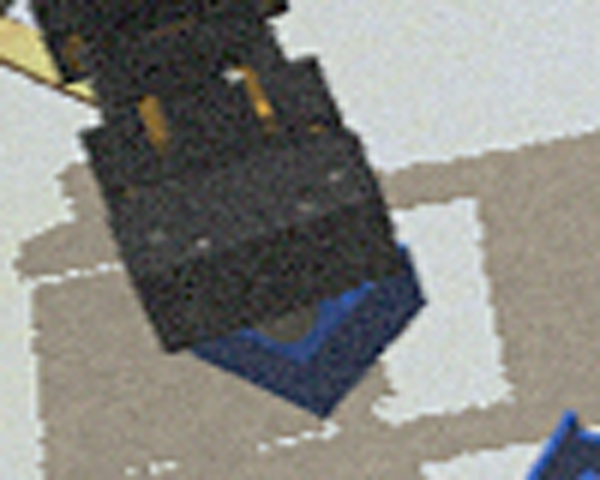

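The sleeve's lower edge (292,340) is inside bin_1. The last two downward rows gained no depth, so it is on the floor. Release and rise.

```bash
python3 -m pendant '[{"tx":0,"ty":0,"tz":0,"yaw":0,"jaw":-1},{"tx":0,"ty":0,"tz":0,"yaw":0,"jaw":-1},{"tx":0,"ty":0,"tz":0,"yaw":0,"jaw":-1}]'; python3 go.py 604 -324 101;  python3 -m pendant '[{"tx":0,"ty":0,"tz":-0.02,"yaw":0,"jaw":-1},{"tx":0,"ty":0,"tz":-0.03,"yaw":0,"jaw":-1},{"tx":0,"ty":0,"tz":-0.04,"yaw":0,"jaw":-1},{"tx":0,"ty":0,"tz":-0.02,"yaw":0,"jaw":-1}]' ;python3 go.py 448.5 320 200
```

```text
t: 7.6
eef_pos: [0.6077, -0.3281, 0.1011]
eef_rot: [[-0.895, 0.447, 0.001], [0.447, 0.895, -0.004], [-0.003, -0.003, -1.0]]
force: [0.2, -0.4, 0.3]
width: 0.0512
t 7.6 p [ 607.7 -328.1  101.1] j [-0.67  0.65  1.41 -0.    1.08 -1.77] w 51.2 F [ 0.2 -0.4  0.3]
tool mm [5.1 2.  0.1]
t: 8.1
eef_pos: [0.6071, -0.3273, 0.2154]
eef_rot: [[-0.895, 0.447, -0.001], [0.447, 0.895, -0.003], [-0.0, -0.003, -1.0]]
force: [-0.3, -0.6, 0.0]
width: 0.0879
t 8.1 p [ 607.1 -327.3  215.4] j [-0.67  0.51  1.36 -0.    1.27 -1.77] w 87.9 F [-0.3 -0.6  0. ]
tool mm [431.1 508.2  13.8]
```

```bash
python3 -m pendant '[{"tx":0.015,"ty":0.018,"tz":0,"yaw":0,"jaw":-1},{"tx":0.032,"ty":0.038,"tz":0,"yaw":0,"jaw":-1},{"tx":0.032,"ty":0.038,"tz":0,"yaw":0,"jaw":-1},{"tx":0.032,"ty":0.038,"tz":0,"yaw":0,"jaw":-1},{"tx":0.032,"ty":0.038,"tz":0,"yaw":0,"jaw":-1},{"tx":0.032,"ty":0.038,"tz":0,"yaw":0,"jaw":-1},{"tx":0.032,"ty":0.038,"tz":0,"yaw":0,"jaw":-1},{"tx":0.032,"ty":0.038,"tz":0,"yaw":0,"jaw":-1},{"tx":0.032,"ty":0.038,"tz":0,"yaw":0,"jaw":-1},{"tx":0.032,"ty":0.038,"tz":0,"yaw":0,"jaw":-1},{"tx":0.032,"ty":0.038,"tz":0,"yaw":0,"jaw":-1},{"tx":0.032,"ty":0.038,"tz":0,"yaw":0,"jaw":-1},{"tx":0.032,"ty":0.038,"tz":0,"yaw":0,"jaw":-1},{"tx":0.024,"ty":0.028,"tz":0,"yaw":0,"jaw":-1},{"tx":0.01,"ty":0.01,"tz":0,"yaw":0,"jaw":-1},{"tx":0,"ty":0,"tz":0,"yaw":0,"jaw":-1}]' 30; python3 go.py 448.5 320 140
python3 - <<'E'
from h import *
g=[]
for n in("top","scene"):
    I=arm.get_image(n)[:,:,::-1]; cv2.imwrite(f"pics/{n}4.png",I)
    x,y=(473,199) if n=="top" else (160,180)
    g.append(cv2.convertScaleAbs(cv2.resize(I[y-40:y+40,x-40:x+40],None,fx=5,fy=5,interpolation=2),alpha=1.7))
cv2.imwrite("pics/g5.png",np.hstack(g))
E
```

```text
t: 10.1
eef_pos: [0.4448, 0.3423, 0.2197]
eef_rot: [[-0.893, 0.449, 0.012], [0.449, 0.894, -0.007], [-0.015, -0.001, -1.0]]
force: [0.1, 0.1, 0.2]
width: 0.0885
t 10.1 p [444.8 342.3 219.7] j [ 0.45  0.24  1.72 -0.01  1.18 -0.65] w 88.5 F [0.1 0.1 0.2]
tool mm [-12.2 -18.2  79.9]
```

View pics/g5.png

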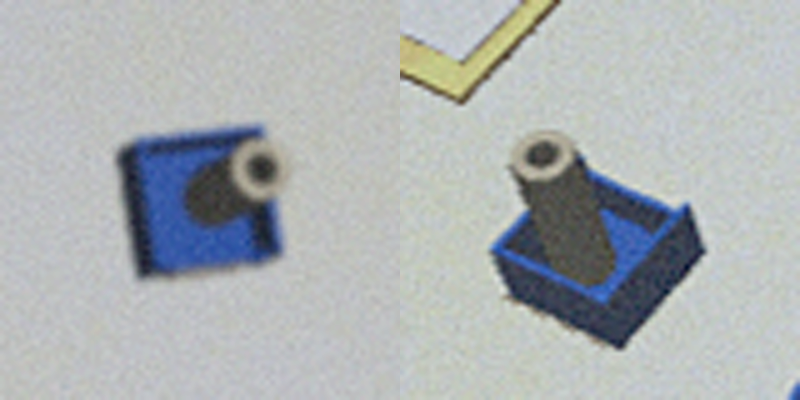

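```bash
python3 - <<'E'
from h import *
print(onz("top",[(485,192.2)],.067),onz("scene",[(148.2,170.8)],.067))
for n in("top","scene"): print(n,proj(n,[[.607,-.327,.003],[.607,-.327,.067]]).round(1))
E
python3 -m pendant '[{"tx":-0.011,"ty":-0.017,"tz":0.03,"yaw":0,"jaw":-1},{"tx":0,"ty":0,"tz":0.04,"yaw":0,"jaw":-1},{"tx":0,"ty":0,"tz":0.01,"yaw":0,"jaw":-1}]' ; python3 go.py 448.5 320 97
```

```text
[[ 0.60954863 -0.33016957]] [[ 0.60821904 -0.32795411]]
top [[472.8 199.8]
 [483.4 193.5]]
scene [[157.8 192.9]
 [149.1 170.6]]
t: 10.58
eef_pos: [0.4517, 0.3165, 0.1402]
eef_rot: [[-0.89, 0.455, 0.017], [0.455, 0.891, -0.007], [-0.018, 0.001, -1.0]]
force: [0.1, -0.2, -0.2]
width: 0.0879
t 10.57 p [451.7 316.5 140.2] j [ 0.4   0.33  1.79 -0.02  1.01 -0.69] w 87.9 F [ 0.1 -0.2 -0.2]
tool mm [ 5.2  1.6 43.1]
```

Sleeve_1 is upright in bin_1: both views put its rim within 3 mm of (607,-327) at z = 67 mm. Next, sleeve_2.

```bash
python3 -m pendant '[{"tx":0.004,"ty":0.002,"tz":0.022,"yaw":0,"jaw":-1},{"tx":0,"ty":0,"tz":0.022,"yaw":0,"jaw":-1},{"tx":0,"ty":0,"tz":0,"yaw":0,"jaw":1},{"tx":0,"ty":0,"tz":0,"yaw":0,"jaw":1},{"tx":0,"ty":0,"tz":0,"yaw":0,"jaw":1}]' ; python3 go.py 448.5 320 97
```

```text
t: 11.2
eef_pos: [0.4541, 0.318, 0.0999]
eef_rot: [[-0.888, 0.459, 0.022], [0.459, 0.888, -0.006], [-0.022, 0.005, -1.0]]
force: [-0.6, -0.3, 0.2]
width: 0.06
t 11.2 p [454.1 318.   99.9] j [ 0.4   0.4   1.8  -0.02  0.93 -0.68] w 60.0 F [-0.6 -0.3  0.2]
tool mm [ 6.  -0.8  2.7]
```

```bash
python3 -m pendant '[{"tx":0.006,"ty":0.0,"tz":0.002,"yaw":0,"jaw":1},{"tx":0,"ty":0,"tz":0,"yaw":0,"jaw":1},{"tx":0,"ty":0,"tz":0,"yaw":0,"jaw":1},{"tx":0,"ty":0,"tz":0,"yaw":0,"jaw":1},{"tx":0,"ty":0,"tz":0,"yaw":0,"jaw":1}]' ; python3 go.py 448.5 320 97
```

```text
t: 11.82
eef_pos: [0.4492, 0.3214, 0.0993]
eef_rot: [[-0.888, 0.458, 0.024], [0.458, 0.889, -0.005], [-0.024, 0.007, -1.0]]
force: [1.4, -0.6, -0.5]
width: 0.0328
t 11.82 p [449.2 321.4  99.3] j [ 0.41  0.4   1.8  -0.02  0.92 -0.67] w 32.8 F [ 1.4 -0.6 -0.5]
tool mm [ 0.  -1.6  2.3]
```

Centred, and the width of 33 mm means sleeve_2 (34 mm) is gripped. Lift.

```bash
python3 -m pendant '[{"tx":0,"ty":0,"tz":0,"yaw":0,"jaw":1},{"tx":0,"ty":0,"tz":-0.03,"yaw":0,"jaw":1},{"tx":0,"ty":0,"tz":-0.04,"yaw":0,"jaw":1},{"tx":0,"ty":0,"tz":-0.035,"yaw":0,"jaw":1}]' ; python3 go.py 617 0 205
```

```text
t: 12.32
eef_pos: [0.4437, 0.3206, 0.2019]
eef_rot: [[-0.888, 0.459, 0.014], [0.459, 0.888, -0.009], [-0.016, -0.001, -1.0]]
force: [0.1, 0.1, -2.2]
width: 0.0328
t 12.32 p [443.7 320.6 201.9] j [ 0.42  0.23  1.77 -0.02  1.14 -0.67] w 32.8 F [ 0.1  0.1 -2.2]
tool mm [-301.1 -205.3    2.1]
```

```bash
python3 -m pendant '[{"tx":-0.02,"ty":-0.014,"tz":0,"yaw":0,"jaw":1},{"tx":-0.037,"ty":-0.025,"tz":0,"yaw":0,"jaw":1},{"tx":-0.037,"ty":-0.025,"tz":0,"yaw":0,"jaw":1},{"tx":-0.037,"ty":-0.025,"tz":0,"yaw":0,"jaw":1},{"tx":-0.037,"ty":-0.025,"tz":0,"yaw":0,"jaw":1},{"tx":-0.037,"ty":-0.025,"tz":0,"yaw":0,"jaw":1},{"tx":-0.037,"ty":-0.025,"tz":0,"yaw":0,"jaw":1},{"tx":-0.033,"ty":-0.023,"tz":0,"yaw":0,"jaw":1},{"tx":-0.016,"ty":-0.011,"tz":0,"yaw":0,"jaw":1},{"tx":0,"ty":0,"tz":0,"yaw":0,"jaw":1}]'; python3 go.py 617 0 125
```

```text
t: 13.58
eef_pos: [0.6147, 0.0039, 0.2056]
eef_rot: [[-0.889, 0.457, 0.012], [0.457, 0.89, -0.004], [-0.012, 0.002, -1.0]]
force: [-0.6, -0.2, -2.7]
width: 0.0328
t 13.57 p [614.7   3.9 205.6] j [-0.19  0.36  1.59 -0.    1.18 -1.28] w 32.8 F [-0.6 -0.2 -2.7]
tool mm [-2.9 -2.6 80.7]
```

```bash
python3 -m pendant '[{"tx":-0.003,"ty":-0.002,"tz":0.03,"yaw":0,"jaw":1},{"tx":0,"ty":0,"tz":0.03,"yaw":0,"jaw":1},{"tx":0,"ty":0,"tz":0.02,"yaw":0,"jaw":1},{"tx":0,"ty":0,"tz":0,"yaw":0,"jaw":1}]'; python3 go.py 617 0 102
```

```text
t: 14.08
eef_pos: [0.6153, 0.0061, 0.1234]
eef_rot: [[-0.891, 0.453, 0.01], [0.453, 0.891, -0.001], [-0.009, 0.003, -1.0]]
force: [0.1, 0.0, -2.1]
width: 0.0328
t 14.07 p [615.3   6.1 123.4] j [-0.18  0.47  1.62  0.    1.03 -1.28] w 32.8 F [ 0.1  0.  -2.1]
tool mm [-4.1 -4.8 21.4]
```

```bash
python3 -m pendant '[{"tx":-0.004,"ty":-0.005,"tz":0,"yaw":0,"jaw":1},{"tx":0,"ty":0,"tz":0.01,"yaw":0,"jaw":1},{"tx":0,"ty":0,"tz":0.008,"yaw":0,"jaw":1},{"tx":0,"ty":0,"tz":0.002,"yaw":0,"jaw":1}]'; python3 go.py 617 0 102
```

```text
t: 14.58
eef_pos: [0.6186, -0.0002, 0.1054]
eef_rot: [[-0.892, 0.452, 0.014], [0.453, 0.892, -0.002], [-0.014, 0.005, -1.0]]
force: [-0.2, 0.2, -2.4]
width: 0.0332
t 14.57 p [ 6.186e+02 -2.000e-01  1.054e+02] j [-0.19  0.5   1.62  0.    1.   -1.29] w 33.2 F [-0.2  0.2 -2.4]
tool mm [ 1.6 -0.6  3.4]
```

```bash
python3 -m pendant '[{"tx":0.001,"ty":0,"tz":0.003,"yaw":0,"jaw":1},{"tx":0,"ty":0,"tz":0.002,"yaw":0,"jaw":1},{"tx":0,"ty":0,"tz":0,"yaw":0,"jaw":1}]'; python3 go.py 617 0 102
```

```text
t: 14.95
eef_pos: [0.6191, -0.0002, 0.1028]
eef_rot: [[-0.892, 0.452, 0.017], [0.453, 0.892, -0.003], [-0.017, 0.005, -1.0]]
force: [-0.1, 0.1, -2.0]
width: 0.0327
t 14.95 p [ 6.191e+02 -2.000e-01  1.028e+02] j [-0.19  0.51  1.62  0.    0.99 -1.29] w 32.7 F [-0.1  0.1 -2. ]
tool mm [ 2.  -0.8  0.8]
```

```bash
python3 -m pendant '[{"tx":0.001,"ty":0,"tz":0.003,"yaw":0,"jaw":1},{"tx":0,"ty":0,"tz":0.001,"yaw":0,"jaw":1}]'; python3 go.py 617 0 102;  python3 -m pendant '[{"tx":0,"ty":0,"tz":0,"yaw":0,"jaw":-1},{"tx":0,"ty":0,"tz":0,"yaw":0,"jaw":-1},{"tx":0,"ty":0,"tz":0,"yaw":0,"jaw":-1}]'; python3 go.py 617 0 102
```

```text
t: 15.2
eef_pos: [0.62, -0.0005, 0.1024]
eef_rot: [[-0.892, 0.452, 0.021], [0.452, 0.892, -0.005], [-0.021, 0.005, -1.0]]
force: [-4.9, 0.3, 5.2]
width: 0.0329
t 15.2 p [ 6.200e+02 -5.000e-01  1.024e+02] j [-0.19  0.51  1.62 -0.    0.99 -1.29] w 32.9 F [-4.9  0.3  5.2]
tool mm [ 2.9 -0.9  0.3]
t: 15.58
eef_pos: [0.6203, -0.0004, 0.1026]
eef_rot: [[-0.892, 0.452, 0.022], [0.452, 0.892, -0.005], [-0.022, 0.006, -1.0]]
force: [0.2, 0.7, -0.2]
width: 0.0606
t 15.57 p [ 6.203e+02 -4.000e-01  1.026e+02] j [-0.19  0.51  1.62 -0.    0.99 -1.29] w 60.6 F [ 0.2  0.7 -0.2]
tool mm [ 3.2 -1.1  0.5]
```

Floor contact showed as +5 N, and sleeve_2 is released. Rise and go to sleeve_3.

```bash
python3 -m pendant '[{"tx":0,"ty":0,"tz":-0.02,"yaw":0,"jaw":-1},{"tx":0,"ty":0,"tz":-0.03,"yaw":0,"jaw":-1},{"tx":0,"ty":0,"tz":-0.04,"yaw":0,"jaw":-1},{"tx":0,"ty":0,"tz":-0.02,"yaw":0,"jaw":-1}]' 40;python3 go.py 448.5 -156.5 205
python3 - <<'E'
from h import *
g=[]
for n in("top","scene"):
    I=arm.get_image(n)[:,:,::-1]; cv2.imwrite(f"pics/{n}5.png",I)
E
```

```text
t: 16.08
eef_pos: [0.6172, 0.0003, 0.2173]
eef_rot: [[-0.892, 0.452, 0.02], [0.452, 0.892, -0.004], [-0.02, 0.005, -1.0]]
force: [-0.3, 0.2, 0.2]
width: 0.0883
t 16.07 p [6.172e+02 3.000e-01 2.173e+02] j [-0.19  0.35  1.58 -0.    1.19 -1.29] w 88.3 F [-0.3  0.2  0.2]
tool mm [  79.8 -216.2    9.6]
```

```bash
python3 -m pendant '[{"tx":0.006,"ty":-0.018,"tz":0,"yaw":0,"jaw":-1},{"tx":0.013,"ty":-0.036,"tz":0,"yaw":0,"jaw":-1},{"tx":0.013,"ty":-0.036,"tz":0,"yaw":0,"jaw":-1},{"tx":0.013,"ty":-0.036,"tz":0,"yaw":0,"jaw":-1},{"tx":0.013,"ty":-0.036,"tz":0,"yaw":0,"jaw":-1},{"tx":0.012,"ty":-0.032,"tz":0.01,"yaw":0,"jaw":-1},{"tx":0.005,"ty":-0.012,"tz":0.01,"yaw":0,"jaw":-1},{"tx":0,"ty":0,"tz":0,"yaw":0,"jaw":-1}]' 40;python3 go.py 448.5 -156.5 140
python3 - <<'E'
from h import *
g=[]
for n in("top","scene"):
    I=arm.get_image(n)[:,:,::-1]; cv2.imwrite(f"pics/{n}6.png",I)
    x,y=(310,187) if n=="top" else (288,275)
    g.append(cv2.convertScaleAbs(cv2.resize(I[y-40:y+40,x-40:x+40],None,fx=5,fy=5,interpolation=2),alpha=1.7))
cv2.imwrite("pics/g6.png",np.hstack(g))
for n in("top","scene"): print(n,proj(n,[[.619,0,.003],[.619,0,.067]]).round(1))
E
```

```text
t: 17.18
eef_pos: [0.4441, -0.1549, 0.1868]
eef_rot: [[-0.891, 0.453, 0.01], [0.453, 0.891, -0.0], [-0.009, 0.004, -1.0]]
force: [0.1, 0.3, 0.1]
width: 0.0879
t 17.18 p [ 444.1 -154.9  186.8] j [-0.59  0.09  1.97  0.01  1.08 -1.69] w 87.9 F [0.1 0.3 0.1]
tool mm [-4.2  0.3 46.9]
top [[309.2 188.1]
 [309.5 181. ]]
scene [[289.  291.6]
 [287.  272.3]]
```

View pics/g6.png

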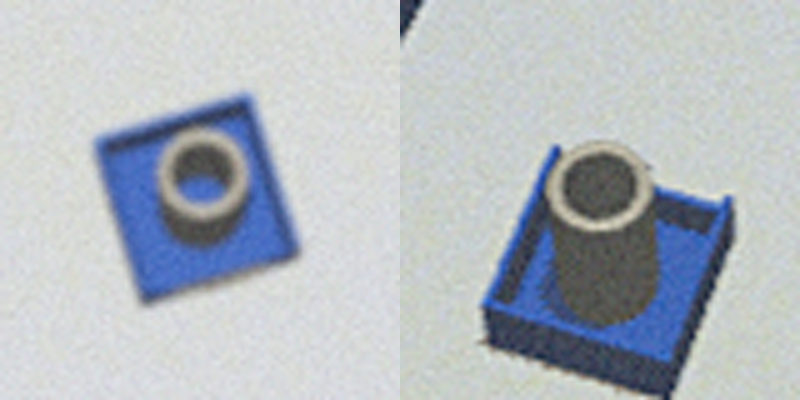

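Sleeve_2 stands upright and central in bin_2, with its rim at top (310.6,182) and scene (288,272) as predicted. Now sleeve_3.

```bash
python3 -m pendant '[{"tx":-0.004,"ty":0,"tz":0.025,"yaw":0,"jaw":-1},{"tx":0,"ty":0,"tz":0.025,"yaw":0,"jaw":-1},{"tx":0,"ty":0,"tz":0.02,"yaw":0,"jaw":-1},{"tx":0,"ty":0,"tz":0.02,"yaw":0,"jaw":-1},{"tx":0,"ty":0,"tz":0,"yaw":0,"jaw":-1}]' ; python3 go.py 448.5 -156.5 97
```

```text
t: 17.9
eef_pos: [0.4563, -0.1542, 0.0977]
eef_rot: [[-0.895, 0.446, 0.018], [0.446, 0.895, -0.004], [-0.018, 0.005, -1.0]]
force: [-0.2, -0.3, 0.1]
width: 0.0881
t 17.9 p [ 456.3 -154.2   97.7] j [-0.58  0.27  1.98  0.01  0.87 -1.69] w 88.1 F [-0.2 -0.3  0.1]
tool mm [ 6.  -5.5  0.5]
```

```bash
python3 -m pendant '[{"tx":0.006,"ty":-0.004,"tz":0,"yaw":0,"jaw":-1},{"tx":0,"ty":0,"tz":0,"yaw":0,"jaw":1},{"tx":0,"ty":0,"tz":0,"yaw":0,"jaw":1},{"tx":0,"ty":0,"tz":0,"yaw":0,"jaw":1}]' ; python3 go.py 448.5 -156.5 97
```

```text
t: 18.4
eef_pos: [0.4508, -0.1555, 0.1003]
eef_rot: [[-0.896, 0.444, 0.022], [0.444, 0.896, -0.006], [-0.022, 0.004, -1.0]]
force: [0.2, -0.1, 0.1]
width: 0.06
t 18.4 p [ 450.8 -155.5  100.3] j [-0.59  0.25  2.    0.01  0.87 -1.7 ] w 60.0 F [ 0.2 -0.1  0.1]
tool mm [ 1.7 -2.   3.3]
```

```bash
python3 -m pendant '[{"tx":0.001,"ty":-0.002,"tz":0.003,"yaw":0,"jaw":1},{"tx":0,"ty":0,"tz":0,"yaw":0,"jaw":1},{"tx":0,"ty":0,"tz":0,"yaw":0,"jaw":1},{"tx":0,"ty":0,"tz":0,"yaw":0,"jaw":1}]' ; python3 go.py 448.5 -156.5 97
```

```text
t: 18.9
eef_pos: [0.4491, -0.1572, 0.0974]
eef_rot: [[-0.896, 0.444, 0.022], [0.444, 0.896, -0.007], [-0.023, 0.004, -1.0]]
force: [-0.5, -0.2, 0.8]
width: 0.0458
t 18.9 p [ 449.1 -157.2   97.4] j [-0.59  0.26  2.    0.01  0.86 -1.71] w 45.8 F [-0.5 -0.2  0.8]
tool mm [0.9 0.4 0.4]
```

Gripped at 45.8 mm, which fits sleeve_3 (46 mm), with the TCP at 97.4. Lift.

```bash
python3 -m pendant '[{"tx":0,"ty":0,"tz":0,"yaw":0,"jaw":1},{"tx":0,"ty":0,"tz":-0.03,"yaw":0,"jaw":1},{"tx":0,"ty":0,"tz":-0.04,"yaw":0,"jaw":1},{"tx":0,"ty":0,"tz":-0.04,"yaw":0,"jaw":1}]' ; python3 go.py 616 138 208
```

```text
t: 19.4
eef_pos: [0.4433, -0.1542, 0.2048]
eef_rot: [[-0.896, 0.445, 0.012], [0.445, 0.896, 0.001], [-0.01, 0.006, -1.0]]
force: [0.9, -1.1, -3.3]
width: 0.0452
t 19.4 p [ 443.3 -154.2  204.8] j [-0.59  0.05  1.96  0.01  1.12 -1.71] w 45.2 F [ 0.9 -1.1 -3.3]
tool mm [-24.8 338.5  -0.9]
```

```bash
python3 -m pendant '[{"tx":-0.002,"ty":0.02,"tz":0,"yaw":0,"jaw":1},{"tx":-0.003,"ty":0.042,"tz":0,"yaw":0,"jaw":1},{"tx":-0.003,"ty":0.042,"tz":0,"yaw":0,"jaw":1},{"tx":-0.003,"ty":0.042,"tz":0,"yaw":0,"jaw":1},{"tx":-0.003,"ty":0.042,"tz":0,"yaw":0,"jaw":1},{"tx":-0.003,"ty":0.042,"tz":0,"yaw":0,"jaw":1},{"tx":-0.003,"ty":0.042,"tz":0,"yaw":0,"jaw":1},{"tx":-0.002,"ty":0.036,"tz":0,"yaw":0,"jaw":1},{"tx":-0.001,"ty":0.018,"tz":0,"yaw":0,"jaw":1},{"tx":0,"ty":0,"tz":0,"yaw":0,"jaw":1}]'; python3 go.py 616 138 125
```

```text
t: 20.65
eef_pos: [0.6107, 0.1362, 0.203]
eef_rot: [[-0.895, 0.446, 0.004], [0.446, 0.895, -0.001], [-0.004, 0.001, -1.0]]
force: [-0.1, -0.1, -3.1]
width: 0.0453
t 20.65 p [610.7 136.2 203. ] j [ 0.03  0.39  1.56 -0.    1.19 -1.08] w 45.3 F [-0.1 -0.1 -3.1]
tool mm [-3.6  3.9 78. ]
```

```bash
python3 -m pendant '[{"tx":-0.003,"ty":0.003,"tz":0.03,"yaw":0,"jaw":1},{"tx":0,"ty":0,"tz":0.03,"yaw":0,"jaw":1},{"tx":0,"ty":0,"tz":0.014,"yaw":0,"jaw":1},{"tx":0,"ty":0,"tz":0,"yaw":0,"jaw":1}]'; python3 go.py 616 138 101
```

```text
t: 21.15
eef_pos: [0.6136, 0.1333, 0.127]
eef_rot: [[-0.894, 0.449, 0.002], [0.449, 0.894, -0.003], [-0.003, -0.002, -1.0]]
force: [0.0, -0.5, -3.7]
width: 0.0452
t 21.15 p [613.6 133.3 127. ] j [ 0.03  0.5   1.58 -0.    1.06 -1.08] w 45.2 F [ 0.  -0.5 -3.7]
tool mm [-0.   5.3 25.9]
```

```bash
python3 -m pendant '[{"tx":0,"ty":0.005,"tz":0.004,"yaw":0,"jaw":1},{"tx":0,"ty":0,"tz":0.01,"yaw":0,"jaw":1},{"tx":0,"ty":0,"tz":0.008,"yaw":0,"jaw":1},{"tx":0,"ty":0,"tz":0.002,"yaw":0,"jaw":1}]'; python3 go.py 616 138 101
```

```text
t: 21.65
eef_pos: [0.6177, 0.1376, 0.1046]
eef_rot: [[-0.893, 0.449, 0.006], [0.449, 0.893, -0.003], [-0.007, 0.001, -1.0]]
force: [-0.1, 0.2, -4.2]
width: 0.0454
t 21.65 p [617.7 137.6 104.6] j [ 0.03  0.54  1.58 -0.    1.02 -1.07] w 45.4 F [-0.1  0.2 -4.2]
tool mm [ 1.7 -0.4  3.5]
```

```bash
python3 -m pendant '[{"tx":0.001,"ty":0,"tz":0.004,"yaw":0,"jaw":1},{"tx":0,"ty":0,"tz":0.002,"yaw":0,"jaw":1},{"tx":0,"ty":0,"tz":0.001,"yaw":0,"jaw":1}]'; python3 go.py 616 138 101
```

```text
t: 22.02
eef_pos: [0.6173, 0.1382, 0.1007]
eef_rot: [[-0.894, 0.449, 0.007], [0.449, 0.894, -0.003], [-0.008, 0.0, -1.0]]
force: [-3.5, -1.6, 3.1]
width: 0.0458
t 22.02 p [617.3 138.2 100.7] j [ 0.03  0.54  1.58 -0.    1.02 -1.07] w 45.8 F [-3.5 -1.6  3.1]
tool mm [ 1.1 -0.8 -0.3]
```

Floor contact (force went from -4 to +3 N). Release and rise.

```bash
python3 -m pendant '[{"tx":0,"ty":0,"tz":0,"yaw":0,"jaw":-1},{"tx":0,"ty":0,"tz":0,"yaw":0,"jaw":-1},{"tx":0,"ty":0,"tz":0,"yaw":0,"jaw":-1},{"tx":0,"ty":0,"tz":0,"yaw":0,"jaw":-1}]'; python3 go.py 616 138 101;  python3 -m pendant '[{"tx":0,"ty":0,"tz":-0.02,"yaw":0,"jaw":-1},{"tx":0,"ty":0,"tz":-0.03,"yaw":0,"jaw":-1},{"tx":0,"ty":0,"tz":-0.04,"yaw":0,"jaw":-1},{"tx":0,"ty":0,"tz":-0.01,"yaw":0,"jaw":-1}]' 50;python3 go.py 443.5 -297 203
```

```text
t: 22.52
eef_pos: [0.6187, 0.1384, 0.1019]
eef_rot: [[-0.894, 0.449, 0.011], [0.449, 0.894, -0.003], [-0.011, 0.002, -1.0]]
force: [-0.3, 0.1, 0.4]
width: 0.0835
t 22.52 p [618.7 138.4 101.9] j [ 0.03  0.54  1.58 -0.    1.01 -1.07] w 83.5 F [-0.3  0.1  0.4]
tool mm [ 2.3 -1.6  0.9]
t: 23.02
eef_pos: [0.6178, 0.1387, 0.2074]
eef_rot: [[-0.894, 0.449, 0.011], [0.449, 0.894, -0.003], [-0.011, 0.002, -1.0]]
force: [0.1, 0.5, 0.6]
width: 0.0881
t 23.02 p [617.8 138.7 207.4] j [ 0.03  0.4   1.54 -0.    1.2  -1.07] w 88.1 F [0.1 0.5 0.6]
tool mm [ -39.7 -467.6    3.7]
```

```bash
python3 -m pendant '[{"tx":-0.002,"ty":-0.018,"tz":0,"yaw":0,"jaw":-1},{"tx":-0.003,"ty":-0.04,"tz":0,"yaw":0,"jaw":-1},{"tx":-0.003,"ty":-0.04,"tz":0,"yaw":0,"jaw":-1},{"tx":-0.003,"ty":-0.04,"tz":0,"yaw":0,"jaw":-1},{"tx":-0.003,"ty":-0.04,"tz":0,"yaw":0,"jaw":-1},{"tx":-0.003,"ty":-0.04,"tz":0,"yaw":0,"jaw":-1},{"tx":-0.003,"ty":-0.04,"tz":0,"yaw":0,"jaw":-1},{"tx":-0.003,"ty":-0.04,"tz":0,"yaw":0,"jaw":-1},{"tx":-0.003,"ty":-0.04,"tz":0,"yaw":0,"jaw":-1},{"tx":-0.003,"ty":-0.04,"tz":0,"yaw":0,"jaw":-1},{"tx":-0.003,"ty":-0.04,"tz":0,"yaw":0,"jaw":-1},{"tx":-0.002,"ty":-0.028,"tz":0,"yaw":0,"jaw":-1},{"tx":-0.001,"ty":-0.01,"tz":0,"yaw":0,"jaw":-1},{"tx":0,"ty":0,"tz":0,"yaw":0,"jaw":-1}]';python3 go.py 443.5 -297 140
python3 - <<'E'
from h import *
g=[]
for n in("top","scene"):
    I=arm.get_image(n)[:,:,::-1]; cv2.imwrite(f"pics/{n}7.png",I)
    x,y=(239,186) if n=="top" else (359,330)
    g.append(cv2.convertScaleAbs(cv2.resize(I[y-40:y+40,x-40:x+40],None,fx=5,fy=5,interpolation=2),alpha=1.7))
cv2.imwrite("pics/g7.png",np.hstack(g))
for n in("top","scene"): print(n,proj(n,[[.618,.138,.003],[.618,.138,.067]]).round(1))
E
```

```text
t: 24.78
eef_pos: [0.4211, -0.3009, 0.1903]
eef_rot: [[-0.891, 0.453, -0.014], [0.453, 0.891, 0.009], [0.016, 0.002, -1.0]]
force: [0.4, -0.1, 0.1]
width: 0.0878
t 24.77 p [ 421.1 -300.9  190.3] j [-0.85  0.2   1.84 -0.    1.13 -1.95] w 87.8 F [ 0.4 -0.1  0.1]
tool mm [-19.   13.5  50.1]
top [[239.1 186.5]
 [235.  179.3]]
scene [[356.9 338.2]
 [359.2 320.9]]
```

View pics/g7.png

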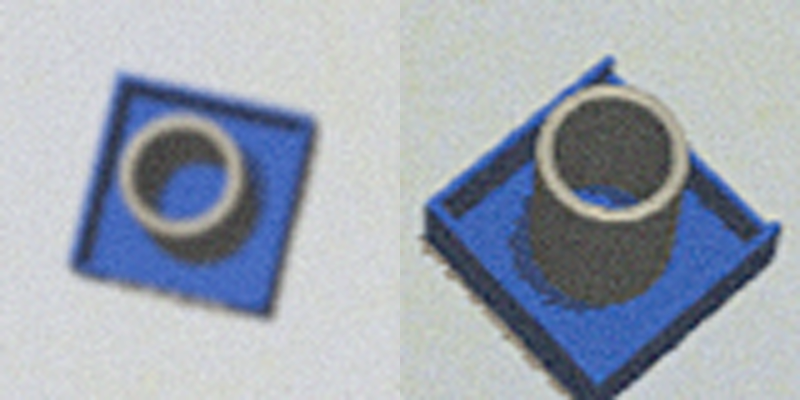

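Sleeve_3 is upright inside bin_3, with its rim at top (235,181) and scene (361,320) against predicted (235,179) and (359,321). Now sleeve_4, correcting xy before descending.

```bash
python3 -m pendant '[{"tx":-0.018,"ty":0.013,"tz":0,"yaw":0,"jaw":-1},{"tx":0,"ty":0,"tz":0.02,"yaw":0,"jaw":-1},{"tx":0,"ty":0,"tz":0.02,"yaw":0,"jaw":-1},{"tx":0,"ty":0,"tz":0,"yaw":0,"jaw":-1}]';python3 go.py 443.5 -297 97
```

```text
t: 25.38
eef_pos: [0.4458, -0.2915, 0.1496]
eef_rot: [[-0.895, 0.446, -0.013], [0.446, 0.895, 0.009], [0.016, 0.002, -1.0]]
force: [0.3, -0.3, 0.4]
width: 0.0879
t 25.38 p [ 445.8 -291.5  149.6] j [-0.8   0.29  1.82 -0.    1.05 -1.91] w 87.9 F [ 0.3 -0.3  0.4]
tool mm [-1.2 -6.  52.6]
```

```bash
python3 -m pendant '[{"tx":0,"ty":-0.006,"tz":0.008,"yaw":0,"jaw":-1},{"tx":0,"ty":0,"tz":0,"yaw":0,"jaw":-1}]';python3 go.py 443.5 -297 97
```

```text
t: 25.62
eef_pos: [0.4437, -0.2966, 0.1422]
eef_rot: [[-0.896, 0.444, -0.012], [0.444, 0.896, 0.008], [0.014, 0.002, -1.0]]
force: [-0.8, 0.6, -0.4]
width: 0.0879
t 25.62 p [ 443.7 -296.6  142.2] j [-0.81  0.3   1.82 -0.    1.03 -1.92] w 87.9 F [-0.8  0.6 -0.4]
tool mm [-0.7 -0.5 45.2]
```

```bash
python3 -m pendant '[{"tx":0,"ty":0,"tz":0.015,"yaw":0,"jaw":-1},{"tx":0,"ty":0,"tz":0.015,"yaw":0,"jaw":-1},{"tx":0,"ty":0,"tz":0.013,"yaw":0,"jaw":-1},{"tx":0,"ty":0,"tz":0,"yaw":0,"jaw":-1}]';python3 go.py 443.5 -297 97
```

```text
t: 26.12
eef_pos: [0.443, -0.2964, 0.0965]
eef_rot: [[-0.896, 0.445, -0.012], [0.445, 0.896, 0.008], [0.014, 0.002, -1.0]]
force: [0.1, -0.0, 0.2]
width: 0.0884
t 26.12 p [ 443.  -296.4   96.5] j [-0.81  0.38  1.83 -0.    0.94 -1.92] w 88.4 F [ 0.1 -0.   0.2]
tool mm [-0.7 -0.3 -0.5]
```

```bash
python3 -m pendant '[{"tx":0,"ty":0,"tz":0,"yaw":0,"jaw":1},{"tx":0,"ty":0,"tz":0,"yaw":0,"jaw":1},{"tx":0,"ty":0,"tz":0,"yaw":0,"jaw":1},{"tx":0,"ty":0,"tz":0,"yaw":0,"jaw":1},{"tx":0,"ty":0,"tz":0,"yaw":0,"jaw":1},{"tx":0,"ty":0,"tz":0,"yaw":0,"jaw":1}]' 50;python3 go.py 443.5 -297 97
```

```text
t: 26.88
eef_pos: [0.4433, -0.2969, 0.0971]
eef_rot: [[-0.896, 0.445, -0.011], [0.445, 0.896, 0.007], [0.013, 0.001, -1.0]]
force: [-0.4, -0.6, -1.6]
width: 0.0574
t 26.88 p [ 443.3 -296.9   97.1] j [-0.81  0.38  1.83 -0.    0.94 -1.92] w 57.4 F [-0.4 -0.6 -1.6]
tool mm [-0.3 -0.   0.1]
```

Gripped at 57.4 mm, which fits sleeve_4 (58 mm). Lift.

```bash
python3 -m pendant '[{"tx":0,"ty":0,"tz":-0.03,"yaw":0,"jaw":1},{"tx":0,"ty":0,"tz":-0.04,"yaw":0,"jaw":1},{"tx":0,"ty":0,"tz":-0.04,"yaw":0,"jaw":1}]' ; python3 go.py 620 -159 208
```

```text
t: 27.25
eef_pos: [0.442, -0.2951, 0.2048]
eef_rot: [[-0.895, 0.445, -0.019], [0.445, 0.895, 0.016], [0.024, 0.006, -1.0]]
force: [-0.1, -0.4, -2.6]
width: 0.0573
t 27.25 p [ 442.  -295.1  204.8] j [-0.81  0.21  1.79 -0.    1.17 -1.92] w 57.3 F [-0.1 -0.4 -2.6]
tool mm [-98.7 201.1  -4.4]
```

```bash
python3 -m pendant '[{"tx":-0.009,"ty":0.018,"tz":0,"yaw":0,"jaw":1},{"tx":-0.018,"ty":0.036,"tz":0,"yaw":0,"jaw":1},{"tx":-0.018,"ty":0.036,"tz":0,"yaw":0,"jaw":1},{"tx":-0.018,"ty":0.036,"tz":0,"yaw":0,"jaw":1},{"tx":-0.018,"ty":0.036,"tz":0,"yaw":0,"jaw":1},{"tx":-0.011,"ty":0.022,"tz":0,"yaw":0,"jaw":1},{"tx":-0.004,"ty":0.009,"tz":0,"yaw":0,"jaw":1},{"tx":0,"ty":0,"tz":0,"yaw":0,"jaw":1}]' ; python3 go.py 620 -159 125
```

```text
t: 28.25
eef_pos: [0.6182, -0.1616, 0.205]
eef_rot: [[-0.895, 0.446, -0.019], [0.446, 0.895, 0.013], [0.023, 0.003, -1.0]]
force: [-0.5, 0.2, -3.0]
width: 0.0578
t 28.25 p [ 618.2 -161.6  205. ] j [-0.44  0.43  1.5   0.    1.24 -1.55] w 57.8 F [-0.5  0.2 -3. ]
tool mm [-2.2  2.9 79.9]
```

```bash
python3 -m pendant '[{"tx":-0.002,"ty":0.002,"tz":0.03,"yaw":0,"jaw":1},{"tx":0,"ty":0,"tz":0.03,"yaw":0,"jaw":1},{"tx":0,"ty":0,"tz":0.015,"yaw":0,"jaw":1},{"tx":0,"ty":0,"tz":0,"yaw":0,"jaw":1}]'; python3 go.py 620 -159 101
```

```text
t: 28.75
eef_pos: [0.6172, -0.163, 0.1288]
eef_rot: [[-0.893, 0.449, -0.02], [0.449, 0.893, 0.012], [0.023, 0.002, -1.0]]
force: [-0.1, 0.2, -2.6]
width: 0.0571
t 28.75 p [ 617.2 -163.   128.8] j [-0.44  0.52  1.54  0.    1.11 -1.55] w 57.1 F [-0.1  0.2 -2.6]
tool mm [-1.4  4.8 27.8]
```

```bash
python3 -m pendant '[{"tx":-0.001,"ty":0.004,"tz":0.006,"yaw":0,"jaw":1},{"tx":0,"ty":0,"tz":0.01,"yaw":0,"jaw":1},{"tx":0,"ty":0,"tz":0.007,"yaw":0,"jaw":1},{"tx":0,"ty":0,"tz":0.001,"yaw":0,"jaw":1}]'; python3 go.py 620 -159 101
```

```text
t: 29.25
eef_pos: [0.621, -0.1605, 0.1063]
eef_rot: [[-0.893, 0.45, -0.015], [0.45, 0.893, 0.01], [0.018, 0.002, -1.0]]
force: [0.5, -0.6, -3.5]
width: 0.0575
t 29.25 p [ 621.  -160.5  106.3] j [-0.44  0.56  1.54  0.    1.07 -1.54] w 57.5 F [ 0.5 -0.6 -3.5]
tool mm [1.4 0.9 5.3]
```

```bash
python3 -m pendant '[{"tx":0.001,"ty":0,"tz":0.004,"yaw":0,"jaw":1},{"tx":0,"ty":0,"tz":0.003,"yaw":0,"jaw":1},{"tx":0,"ty":0,"tz":0.001,"yaw":0,"jaw":1}]'; python3 go.py 620 -159 101
```

```text
t: 29.62
eef_pos: [0.62, -0.1599, 0.1]
eef_rot: [[-0.893, 0.449, -0.016], [0.449, 0.893, 0.01], [0.019, 0.002, -1.0]]
force: [-5.4, 1.7, 8.0]
width: 0.0575
t 29.62 p [ 620.  -159.9  100. ] j [-0.44  0.57  1.54  0.    1.05 -1.54] w 57.5 F [-5.4  1.7  8. ]
tool mm [ 0.5  0.8 -1. ]
```

Floor contact at +8 N. Release and rise. Opening by 30 mm clears the sleeve, and the tips stay above the bin walls.

```bash
python3 -m pendant '[{"tx":0,"ty":0,"tz":0,"yaw":0,"jaw":-1},{"tx":0,"ty":0,"tz":0,"yaw":0,"jaw":-1},{"tx":0,"ty":0,"tz":0,"yaw":0,"jaw":-1},{"tx":0,"ty":0,"tz":0,"yaw":0,"jaw":-1},{"tx":0,"ty":0,"tz":0,"yaw":0,"jaw":-1}]'; python3 go.py 620 -159 101;  python3 -m pendant '[{"tx":0,"ty":0,"tz":-0.02,"yaw":0,"jaw":-1},{"tx":0,"ty":0,"tz":-0.03,"yaw":0,"jaw":-1},{"tx":0,"ty":0,"tz":-0.04,"yaw":0,"jaw":-1},{"tx":0,"ty":0,"tz":-0.04,"yaw":0,"jaw":-1}]';python3 go.py 420 100 250
```

```text
t: 30.25
eef_pos: [0.6215, -0.1606, 0.1017]
eef_rot: [[-0.893, 0.449, -0.012], [0.449, 0.893, 0.008], [0.015, 0.002, -1.0]]
force: [0.3, -0.2, 0.7]
width: 0.0883
t 30.25 p [ 621.5 -160.6  101.7] j [-0.44  0.56  1.54  0.    1.05 -1.54] w 88.3 F [ 0.3 -0.2  0.7]
tool mm [2.  0.7 0.7]
t: 30.75
eef_pos: [0.6217, -0.1611, 0.2352]
eef_rot: [[-0.893, 0.449, -0.017], [0.449, 0.893, 0.011], [0.02, 0.002, -1.0]]
force: [0.6, 0.2, -0.1]
width: 0.0881
t 30.75 p [ 621.7 -161.1  235.2] j [-0.44  0.4   1.47  0.    1.29 -1.54] w 88.1 F [ 0.6  0.2 -0.1]
tool mm [297.7 142.6  -8.5]
```

Move the arm back (to about x 0.40, y 0) to clear the view, then make a last check.

```bash
python3 -m pendant '[{"tx":0.02,"ty":0.005,"tz":-0.01,"yaw":0,"jaw":-1},{"tx":0.036,"ty":0.009,"tz":-0.01,"yaw":0,"jaw":-1},{"tx":0.036,"ty":0.009,"tz":-0.01,"yaw":0,"jaw":-1},{"tx":0.036,"ty":0.009,"tz":-0.01,"yaw":0,"jaw":-1},{"tx":0.036,"ty":0.009,"tz":0,"yaw":0,"jaw":-1},{"tx":0.036,"ty":0.009,"tz":0,"yaw":0,"jaw":-1},{"tx":0.036,"ty":0.009,"tz":0,"yaw":0,"jaw":-1},{"tx":0.015,"ty":0.004,"tz":0,"yaw":0,"jaw":-1},{"tx":0,"ty":0,"tz":0,"yaw":0,"jaw":-1},{"tx":0,"ty":0,"tz":0,"yaw":0,"jaw":-1}]';python3 go.py
python3 - <<'E'
from h import *
for n in("top","scene"): cv2.imwrite(f"pics/{n}8.png",cv2.convertScaleAbs(arm.get_image(n)[:,:,::-1],alpha=1.5))
for n in("top","scene"): print(n,proj(n,[[.6215,-.160,.067]]).round(1))
E
```

```text
t: 32.0
eef_pos: [0.4253, 0.0099, 0.2978]
eef_rot: [[-0.893, 0.45, 0.011], [0.45, 0.893, 0.0], [-0.01, 0.005, -1.0]]
force: [0.1, 0.5, 0.1]
width: 0.088
t 32.0 p [425.3   9.9 297.8] j [-0.26 -0.17  1.97  0.    1.33 -1.36] w 88.0 F [0.1 0.5 0.1]
top [[395.6 182.5]]
scene [[211.8 222.7]]
```

View pics/top8.png

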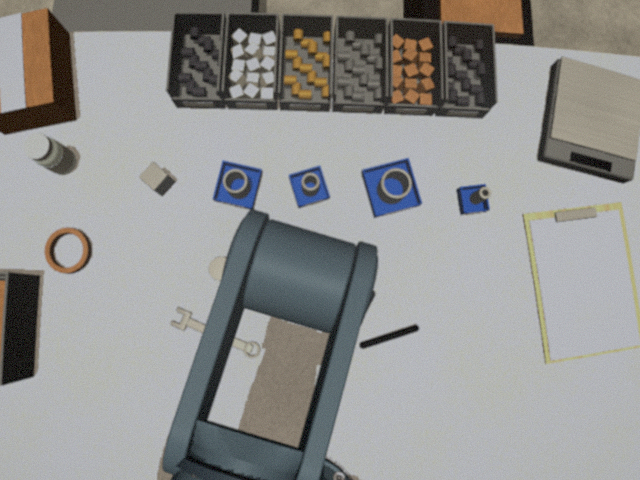

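View pics/scene8.png

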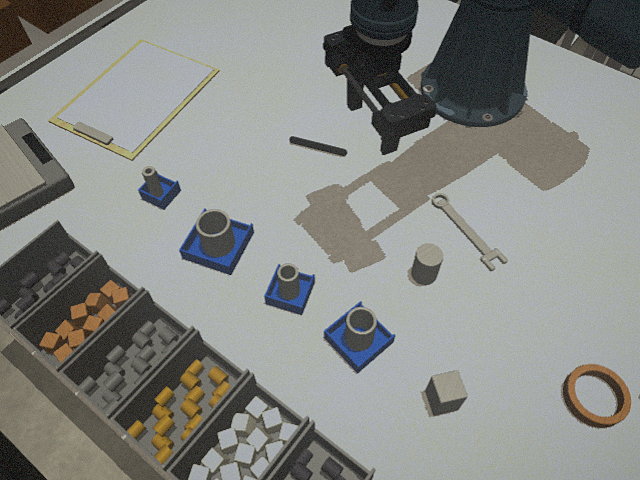

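Both views show all four sleeves upright in their own bins. In the scene view they are s1 (150,172), s2 (289,271), s3 (362,320) and s4 (213,222), the last against a predicted (212,223). The roller (427,262) and block (446,392) are where they started, and nothing is touching the gripper. I'm handing in.

```bash
python3 -c "
from bench import arm
print(arm.job_done(), arm.get_obs()['t'])"
```

```text
the job is handed in; nothing more can be done
the job is handed in; nothing more can be done
```

All four sleeves are standing upright in the bins of their own sizes. I placed them from smallest to largest, and the job was handed in at about 32 s of the 93 s allowed.

- **Sleeves:** The final pictures from both cameras show every sleeve upright in its bin. Each rim was within about 3 mm of where the robot's position said it should be.
- **Roller and block:** In the final scene view they are at the same pixels as at the start. The arm hid most of the roller in the final top view, so that check rests on the scene view.
- **Contact on release:** Sleeves 2 to 4 showed a clear floor reaction of 3 to 8 N before I let go. Sleeve 1 gave no clear force signal. I judged it was down because the arm stopped descending, and pictures taken after release showed it standing in bin_1.
- **Small errors:** The tool's tilt wandered by up to about 0.02 rad during moves and small shifts were off by a few millimetres. I corrected the position errors before each grasp and each lowering.

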